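# Find the tilting access tile over the stop valve and push it open

### The arm

A 6-joint arm with a two-finger parallel gripper is mounted at the origin on the work surface. World frame = base frame: x ahead of the robot, y to its left, z up, the work surface at z = 0. Lengths are in mm, angles in rad, forces in N, time in s.
With the tool pointing down it reaches from about 300 to 850 mm from the base axis. Payload 4.2 kg.
Tool frame: the origin (TCP) lies on the centre line of the jaws, within the pads' length; the fingertips stand 19 mm ahead of it and the grasp point (between the pads) is the TCP (manip.tip_extent is the z of the fingertips in the tool frame, in mm); z points along the fingers, y is the line along which they close (so a half turn about z gives the same grasp; the last joint's range is limited). The gripper opens to 91 mm and grips with 3 to 60 N. Pads are 32 mm wide; open, the fingers measure 118 mm over their backs; the gripper's body (76 mm by 178 mm) begins 60 mm behind the grasp point.
Start: joints at [-1.172, 0.32, 1.565, -0, 1.257, -0.02], TCP at [233.836, -525.321, 232.976] pointing down, gripper open.
Joint ranges: [-3.11, 3.11], [-0.84, 2.01], [0.21, 2.61], [-1.34, 4.49], [0.05, 2.63], [-2.56, 2.56]. Speed limits (rad/s): [2.57, 2.57, 3.14, 3.14, 3.14, 3.14].

### API

Orientations are given as a unit quaternion [x, y, z, w].
In Python, from station import manip gives the robot as it stands. The module is installed in compiled form; this text tells all that it offers.
- The arm moves only by the tool carry_out, never from a script. Its argument "plan" is a list of rows, each an object with "fingers": the closure, from 0 (fully open) to 1 (shut); "xyz": the shift along the tool's x, y, z in m, a list of three; "delta_rot": the turn, a rotation vector about the tool's x, y, z in rad, a list of three. A call has 1 to 10 rows; each row shifts and turns the commanded pose from where the row before left it, along the tool's axes as they then stand; what a row does not reach is not made up. A row lasts 1/8 s, in which the tool goes at most 62.5 mm and 10.7 degrees, less where a joint would pass 70% of its speed; a pose out of reach is approached as far as the arm can. A call with a gripper value outside its range is refused whole. The fingers move at their own pace and stop on an object; "force" is the grip in N (left out, the last holds). Time passes only in rows, so rows that do not move let the fingers close. It gives the time, the measured TCP pose, the force, the opening and the grip force at its end, in the units of the state.
- manip.get_obs(): the state, without advancing time (a new reading comes with each control period).
- manip.snapshot(name): name is "side" or "top" or "wrist"; returns a dict with "color" (480x640x3 uint8, red, green, blue), "depth" (480x640 float32, mm along the optical axis (not along the pixel's ray), 0 where there is no reading), "intrinsics" (3x3 intrinsics, pixels), "k1" (the pictures are not rectified: a ray, as slopes to the right and down, at radius r is drawn at 1 + k1 r^2 times it, then the intrinsics apply), "R" (3x3) and "t" (3): a world point X has camera coordinates R X + t; the wrist camera has in their place "hand_eye" (4x4, takes a point from camera to tool coordinates, whose origin is the TCP and whose axes are the flange's). Camera axes: x right, y down, z forward; pixel columns grow to the right and rows downward; lengths in mm; the calibration is good to about 2 mm. A picture is of the moment at which its call begins: read the wrist's pose just before it.
- manip.finish_job(): hands the job in; it is judged then, once.
The state is a dict: "clock": time; "joint_positions": joint angles; "qd": joint speeds; "joint_torque": joint torques, N m; "ee_pos": TCP position; "orientation": TCP orientation; "contact_force": force on the tool from outside, world axes, zero at the start; "moment": the same for the moment, N m; "opening": finger opening in mm; "grip_force": force on a finger pad.
Only numpy, scipy, OpenCV 4.12 (cv2) and the standard library are available. Lean on these libraries where they do the work, as an engineer would, in place of code of your own. Each camera call takes 0.05 s, during which the arm holds its last target. There are 200 camera calls.

### The job

One of the four identical square tiles in the front row on top of the studio bench's tiled service spine is a tilting access hatch over the stop valve. Press the tiles one at a time near their front edge (the edge towards the robot) until you find the one that rocks, then push that edge on down until the tile is tilted fully open, and leave it open. Only press and push with the fingers; do not pick up or disturb the pots, bottles and tools standing around.

Things in the scene. Friction and masses are not known exactly. Their poses are not given: they have to be found in the camera images.
- place1 (a point): centre of the top face of the 150 x 150 mm white tile in place 1 (1 to 4 run from the robot's left to its right), level, 120 mm above the bench. Frame of all four: x points from the tile's front edge (robot side) to its rear edge, y along the row to the left, z up; it belongs to the spine and does not move with a tile. Places 1-2 and 3-4 are 156 mm apart, 2-3 are 226 mm apart.
- place2 (a point): centre of the top face of the 150 x 150 mm white tile in place 2 (1 to 4 run from the robot's left to its right), level, 120 mm above the bench. In front of each tile is an aluminium nosing 32 mm wide at the same height, behind it a fixed tiled strip 110 mm deep on which things stand. The four tiles look the same; which place has the one that rocks differs each time.
- place3 (a point): centre of the top face of the 150 x 150 mm white tile in place 3 (1 to 4 run from the robot's left to its right), level, 120 mm above the bench. Three of the tiles are fixed and do not give at all. The one that rocks gives on its front half only; pressing its rear half does nothing. Below the front half the spine is empty to 70 mm under the top.
- place4 (a point): centre of the top face of the 150 x 150 mm white tile in place 4 (1 to 4 run from the robot's left to its right), level, 120 mm above the bench. The tile that rocks is 16 mm thick and turns about a pivot along y, under its middle, 8 mm below its top: the front half goes down, the rear half rises (rear edge about 60 mm above the spine when fully open).
- hatch (a joint): angle (rad) of the one tile that rocks, whichever place it is in: 0 = shut and level, 1.0 = fully open, at its stop. It starts to turn under 2 to 3 N on its front edge, about 5 N half-way between front edge and middle, and stays at any angle where it is left (friction pivot, no spring).
- dish_mid (a point): small low blue glazed dish, 54 mm across and 24 mm high, standing on the narrow centre tile between places 2 and 3; the point is its centre. Leave it alone.
- mug_mid (a point): blue mug, 72 mm across and 85 mm high, on the rear strip of the spine behind the four tiles; the point is its centre. Leave it alone.
- jar_mid (a point): closed jar, 64 mm across and 85 mm high, on the rear strip; the point is its centre. Leave it alone.
- flask_mid (a point): clear bottle with a cap, 60 mm across and 160 mm high, on the rear strip; the point is its centre. Leave it alone.
- loop_tool_mid (a point): loop modelling tool, about 180 mm long and 18 mm high, lying on the bench in front of the spine; the point is half-way along it. Leave it alone.
- rib_mid (a point): flat wooden rib, 160 x 50 x 8 mm, lying on the bench in front of the spine; the point is its centre. Leave it alone.
- pot_mid (a point): small bisque pot, 84 mm across and 82 mm high, on the bench in front of the spine; the point is its centre. Leave it alone.

How it is judged (in metres and radians):
On the way:
1. the loose tile has been found: it rocks under the finger (value of joint hatch above 0.08 rad), for 0.05 s.
At the end, for the whole second after the job is handed in: The tile that rocks stands open by more than 0.8 rad (its stop is at 1.0 rad) and at rest; none of the pots, bottles and tools is more than 20 mm from where it stood (value of joint hatch above 0.8 rad and velocity of joint hatch between -0.05 and 0.05 rad/s and distance of each of dish_mid, mug_mid, jar_mid, flask_mid, loop_tool_mid, rib_mid, pot_mid from where it was at the start of the episode below 0.02 m); the robot touches nothing.
It fails at once if a pot, bottle or tool standing on the spine is picked up, knocked or pushed away (moved more than 20 mm) (distance of any of dish_mid, mug_mid, jar_mid, flask_mid from where it was at the start of the episode above 0.02 m).
It fails at once if a pot, bottle or tool standing on the bench is picked up, knocked or pushed away (moved more than 20 mm) (distance of any of loop_tool_mid, rib_mid, pot_mid from where it was at the start of the episode above 0.02 m).
It also fails if it takes over 58 s, if anything falls off the work surface, if the arm or the gripper's body presses on something with over 40 N, if the wrist force passes 120 N, or if a joint passes its speed limit or range.

## Working session

There is one attempt and no reset: what is moved stays moved. The work goes in short steps, Python scripts to look and compute and a tool call to move; the robot and the scene stay as the last step left them, time stands still between calls to the robot, and variables do not carry over. Pictures are saved under pics/ and viewed, at most 10 in all, crops included, and the job is handed in when it is done.

Besides the shell and the picture viewer there is one more tool, called after "Emit:" as name([rows], argument=value, ...), one row to a line, values as JSON. carry_out: Moves the arm, as the interface text tells. Its arguments: {"type":"object","properties":{"plan":{"type":"array"},"force":{"type":"number"}},"required":["plan"]}

```bash
mkdir -p pics
python3 - <<'E'
from station import manip
import cv2,numpy as np
o=manip.get_obs(); print({k:np.round(v,3) for k,v in o.items()}, manip.tip_extent)
for n in("top","side"):
    s=manip.snapshot(n); cv2.imwrite(f"pics/{n}.png",s["color"][...,::-1]); np.savez(n,**s)
    print(n,s["intrinsics"],s["k1"],s["R"],s["t"])
E
```

```text
{'clock': np.float64(0.0), 'joint_positions': array([-1.172,  0.32 ,  1.566, -0.   ,  1.257, -0.02 ]), 'qd': array([ 0.002, -0.   , -0.001,  0.001, -0.   ,  0.   ]), 'joint_torque': array([ -0.   , -41.246, -23.197,   0.073,   0.046,  -0.   ]), 'ee_pos': array([ 233.635, -524.897,  232.147]), 'orientation': array([ 0.978,  0.208, -0.   , -0.001]), 'contact_force': array([ 0.463, -0.053, -0.244]), 'moment': array([ 0.026, -0.039,  0.006]), 'grip_force': np.float64(0.0), 'opening': np.float64(91.194)} 19.0
top [[439.52510305   0.         310.71740615]
 [  0.         439.52510305 238.09476994]
 [  0.           0.           1.        ]] -0.06615741673939965 [[-0.01473581 -0.99989085  0.00106753]
 [-0.98687953  0.01437236 -0.1608174 ]
 [ 0.16078451 -0.0034233  -0.9869836 ]] [ 25.77730937 571.59344029 956.29874868]
side [[600.81248842   0.         318.22089588]
 [  0.         600.81248842 242.2612461 ]
 [  0.           0.           1.        ]] -0.18420521815502983 [[-0.91767224 -0.39683231 -0.02004441]
 [-0.27355384  0.66756912 -0.69247366]
 [ 0.28817695 -0.62998063 -0.72116465]] [ 540.70804812  231.54347527 1164.89401003]
```

View pics/top.png

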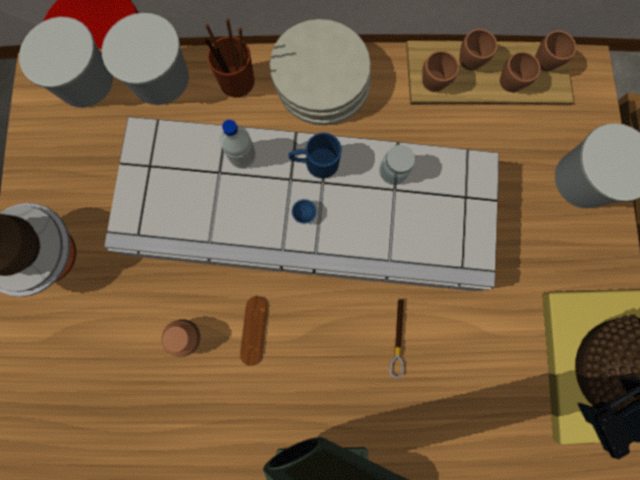

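View pics/side.png

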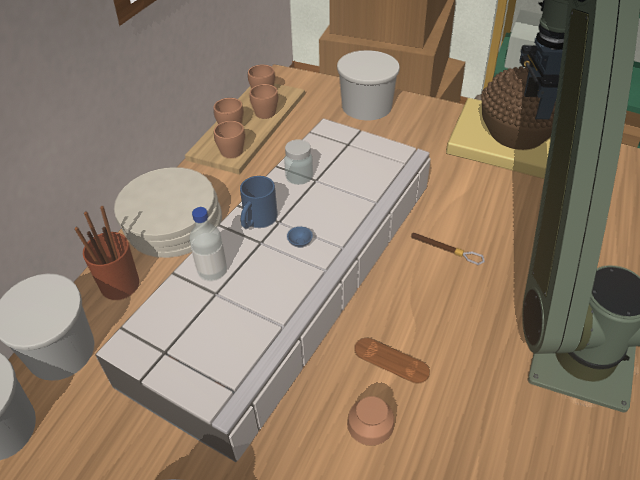

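The top view shows the spine, with tile corner rows at about (150,168)…(466,196) at the rear and (138,236)…(463,268) at the front. The dish is at (304,211). The mug, jar and flask stand on the rear strip, and the pot, rib and loop tool lie in front.

```bash
cat > h.py <<'E'
import numpy as np,cv2
def rays(s,px,z):
    d=np.array([float(s["k1"]),0,0,0,0]);R=s["R"];t=s["t"]
    n=cv2.undistortPoints(np.array(px,float).reshape(-1,1,2),s["intrinsics"],d).reshape(-1,2)
    # note: slopes scaled by 1+k1 r^2 = OpenCV model
    D=np.c_[n,np.ones(len(n))]@R; C=-R.T@t
    return C+D*((z-C[2])/D[:,2])[:,None]
E
python3 - <<'E'
from h import *
s=np.load("top.npz")
rear=[(150,168),(220,174),(287,180),(322,184),(397,190),(466,196)]
fr=[(138,236),(209,243),(283,249),(315,252),(392,260),(463,268)]
g=cv2.cvtColor(s["color"],cv2.COLOR_RGB2GRAY)
A=rays(s,rear,120);B=rays(s,fr,120)
print(A.round(0)[:,:2].tolist());print(B.round(0)[:,:2].tolist())
# depth plane check
for u,v in[(180,205),(250,215),(355,220),(430,230)]:
    z=s["depth"][v,u]; n=cv2.undistortPoints(np.array([[[u,v]]],float),s["intrinsics"],np.array([float(s["k1"]),0,0,0,0.]))[0,0]
    print((s["R"].T@(np.r_[n,1]*z-s["t"])).round(1))
c=g[100:300,100:510]; cv2.imwrite("pics/crop.png",cv2.resize(c[10:,:],None,fx=1.95,fy=1.95,interpolation=cv2.INTER_CUBIC))
E
```

```text
[[721.0, 367.0], [704.0, 213.0], [688.0, 67.0], [678.0, -8.0], [662.0, -170.0], [647.0, -320.0]]
[[570.0, 386.0], [553.0, 233.0], [538.0, 76.0], [530.0, 9.0], [511.0, -152.0], [491.0, -302.0]]
[635.6 297.  122. ]
[611.1 146.  122.6]
[597.8 -77.3 118.5]
[ 573.8 -236.7  119.3]
```

View pics/crop.png

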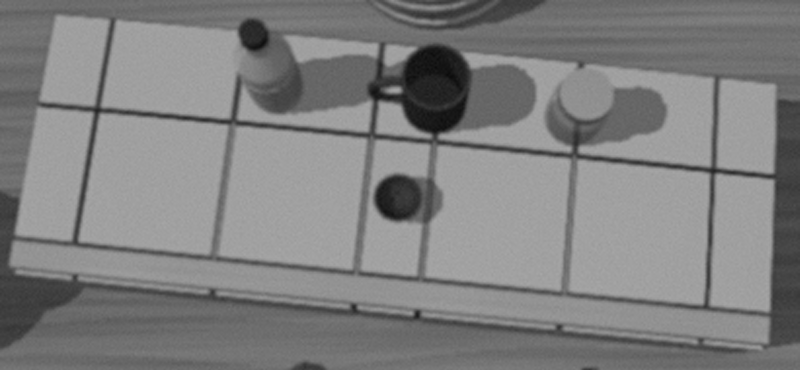

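The crop gives sharper grout crossings. The rear line runs from (98,109) to (714,171) and the front line from (76,242) to (707,306). I'll fit the known grid to these.

Run:
```python
from h import *
s=np.load("top.npz")
px=np.array([(98,109),(233,122),(372,137),(434,142),(576,155),(714,171),(76,242),(215,258),(357,271),(421,277),(565,293),(707,306)])/1.95+[100,110]
P=rays(s,px,120)[:,:2]
L=[347,191,36.5,-36.5,-191,-347]
M=np.array([(77,y) for y in L]+[(-77,y) for y in L],float)
mc=M.mean(0);pc=P.mean(0);U,S,V=np.linalg.svd((M-mc).T@(P-pc));R=(U@V).T
print("res",(P-pc-(M-mc)@R.T).round(1).tolist())
print("scale",S.sum()/((M-mc)**2).sum(),"yaw",np.arctan2(R[1,0],R[0,0]))
np.savez("fit",R=R,c=pc-R@mc)
for i,y in enumerate([269,113,-113,-269]):print(i+1,(pc+R@(np.array([0,y])-mc)).round(1),"press",(pc+R@(np.array([-51,y])-mc)).round(1))
from scipy.spatial.transform import Rotation as Ro
from station import manip
o=manip.get_obs();print(Ro.from_quat(o["orientation"]).as_matrix().round(3))
```

```text
res [[-0.3, -1.3], [-0.5, 0.3], [-2.5, -1.1], [-0.8, 2.8], [0.3, -0.6], [-1.4, 1.0], [1.1, -2.1], [-0.6, -1.2], [0.9, -1.8], [1.9, 1.8], [0.2, 0.5], [1.7, 1.7]]
scale 0.9952252900974806 yaw -0.1165722491861606
1 [640.2 299.9] press [589.5 305.8]
2 [622.  144.9] press [571.4 150.9]
3 [595.7 -79.5] press [545.1 -73.6]
4 [ 577.6 -234.5] press [ 526.9 -228.5]
[[ 0.914  0.407 -0.001]
 [ 0.407 -0.914  0.001]
 [ 0.    -0.002 -1.   ]]
```

Emit:
carry_out([
  {"fingers":1,"xyz":[0.0198,-0.0446,0],"delta_rot":[0,0,0]},
  {"fingers":1,"xyz":[0.0198,-0.0446,0],"delta_rot":[0,0,0]},
  {"fingers":1,"xyz":[0.0198,-0.0446,0],"delta_rot":[0,0,0]},
  {"fingers":1,"xyz":[0.0198,-0.0446,0],"delta_rot":[0,0,0]},
  {"fingers":1,"xyz":[0,0,0],"delta_rot":[0,0,0.1787]},
  {"fingers":1,"xyz":[0,0,0],"delta_rot":[0,0,0.1787]},
  {"fingers":1,"xyz":[0,0,0],"delta_rot":[0,0,0.1787]},
  {"fingers":1,"xyz":[0,0,0],"delta_rot":[0,0,0]},
], force=20)

```text
clock: 1.1
ee_pos: [233.5, -329.9, 232.7]
orientation: [0.998, -0.058, -0.0, -0.0]
contact_force: [-0.3, -0.2, -0.5]
opening: 14.2
grip_force: 0.0
```

Emit:
carry_out([
  {"fingers":1,"xyz":[0.0465,-0.0225,0],"delta_rot":[0,0,0]},
  {"fingers":1,"xyz":[0.0465,-0.0225,0],"delta_rot":[0,0,0]},
  {"fingers":1,"xyz":[0.0465,-0.0225,0],"delta_rot":[0,0,0]},
  {"fingers":1,"xyz":[0.0465,-0.0225,0],"delta_rot":[0,0,0]},
  {"fingers":1,"xyz":[0.0465,-0.0225,0],"delta_rot":[0,0,0]},
  {"fingers":1,"xyz":[0.0465,-0.0225,0],"delta_rot":[0,0,0]},
  {"fingers":1,"xyz":[0,0,0.03],"delta_rot":[0,0,0]},
  {"fingers":1,"xyz":[0,0,0.03],"delta_rot":[0,0,0]},
  {"fingers":1,"xyz":[0,0,0.02],"delta_rot":[0,0,0]},
  {"fingers":1,"xyz":[0,0,0],"delta_rot":[0,0,0]},
])

```text
clock: 2.35
ee_pos: [525.4, -228.2, 151.1]
orientation: [0.998, -0.057, -0.002, -0.001]
contact_force: [0.0, -0.0, -0.4]
opening: 0.5
grip_force: 0.0
```

Run:
```python
from station import manip
import cv2
s=manip.snapshot("top")["color"][...,::-1][90:300,100:510]
w=manip.snapshot("wrist")["color"][...,::-1]
import numpy as np
a=cv2.resize(s,(400,205));b=cv2.resize(w,(400,300));cv2.imwrite("pics/p4.png",np.vstack([a,b]))
```

```text
(no output)
```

View pics/p4.png

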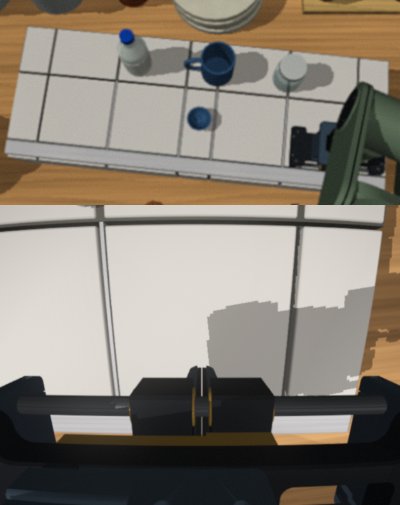

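The fingers are over tile 4, centred between its grout lines and just behind the nosing, with the tip about 12 mm above it. Now I'll press gently.

Emit:
carry_out([
  {"fingers":1,"xyz":[0,0,0.008],"delta_rot":[0,0,0]},
  {"fingers":1,"xyz":[0,0,0.003],"delta_rot":[0,0,0]},
  {"fingers":1,"xyz":[0,0,0.002],"delta_rot":[0,0,0]},
  {"fingers":1,"xyz":[0,0,0.002],"delta_rot":[0,0,0]},
  {"fingers":1,"xyz":[0,0,0],"delta_rot":[0,0,0]},
])

```text
clock: 3.08
ee_pos: [526.6, -228.8, 139.3]
orientation: [0.998, -0.059, 0.0, 0.0]
contact_force: [-2.6, 0.6, 6.4]
opening: 0.3
grip_force: 3.3
```

Emit:
carry_out([
  {"fingers":1,"xyz":[0,0,0.003],"delta_rot":[0,0,0]},
  {"fingers":1,"xyz":[0,0,0.002],"delta_rot":[0,0,0]},
  {"fingers":1,"xyz":[0,0,0],"delta_rot":[0,0,0]},
])

```text
clock: 3.45
ee_pos: [526.6, -228.8, 139.2]
orientation: [0.998, -0.059, 0.002, 0.001]
contact_force: [-9.3, 5.1, 32.7]
opening: 0.5
grip_force: 16.3
```

Tile 4 is fixed: 33 N with no give. Next is place 3.

Emit:
carry_out([
  {"fingers":1,"xyz":[0,0,-0.035],"delta_rot":[0,0,0]},
  {"fingers":1,"xyz":[0,-0.052,0],"delta_rot":[0,0,0]},
  {"fingers":1,"xyz":[0,-0.052,0],"delta_rot":[0,0,0]},
  {"fingers":1,"xyz":[0,-0.052,0],"delta_rot":[0,0,0]},
  {"fingers":1,"xyz":[0,0,0.018],"delta_rot":[0,0,0]},
  {"fingers":1,"xyz":[0,0,0],"delta_rot":[0,0,0]},
])

```text
clock: 4.2
ee_pos: [544.0, -73.0, 149.1]
orientation: [0.998, -0.058, -0.001, -0.0]
contact_force: [0.1, 0.2, 0.1]
opening: 0.4
grip_force: 0.0
```

Emit:
carry_out([
  {"fingers":1,"xyz":[0,0,0.007],"delta_rot":[0,0,0]},
  {"fingers":1,"xyz":[0,0,0.003],"delta_rot":[0,0,0]},
  {"fingers":1,"xyz":[0,0,0.002],"delta_rot":[0,0,0]},
  {"fingers":1,"xyz":[0,0,0.002],"delta_rot":[0,0,0]},
  {"fingers":1,"xyz":[0,0,0],"delta_rot":[0,0,0]},
])

```text
clock: 4.82
ee_pos: [544.4, -74.2, 136.1]
orientation: [0.998, -0.059, -0.0, 0.0]
contact_force: [-2.6, -0.5, 3.3]
opening: 0.8
grip_force: 2.0
```

Emit:
carry_out([
  {"fingers":1,"xyz":[0,0,0.003],"delta_rot":[0,0,0]},
  {"fingers":1,"xyz":[0,0,0.003],"delta_rot":[0,0,0]},
  {"fingers":1,"xyz":[0,0,0],"delta_rot":[0,0,0]},
])

```text
clock: 5.2
ee_pos: [544.6, -73.9, 129.6]
orientation: [0.998, -0.059, -0.0, 0.0]
contact_force: [-2.2, -0.2, 2.2]
opening: -0.0
grip_force: 1.5
```

Tile 3 rocks, so I'll push it on down.

Emit:
carry_out([
  {"fingers":1,"xyz":[0,0,0.005],"delta_rot":[0,0,0]},
  {"fingers":1,"xyz":[0,0,0.005],"delta_rot":[0,0,0]},
  {"fingers":1,"xyz":[0,0,0.005],"delta_rot":[0,0,0]},
  {"fingers":1,"xyz":[0,0,0.005],"delta_rot":[0,0,0]},
  {"fingers":1,"xyz":[0,0,0.005],"delta_rot":[0,0,0]},
  {"fingers":1,"xyz":[0,0,0.005],"delta_rot":[0,0,0]},
  {"fingers":1,"xyz":[0,0,0.003],"delta_rot":[0,0,0]},
  {"fingers":1,"xyz":[0,0,0],"delta_rot":[0,0,0]},
])

```text
clock: 6.2
ee_pos: [544.3, -73.7, 96.3]
orientation: [0.998, -0.059, -0.001, -0.0]
contact_force: [-1.1, 1.1, 1.1]
opening: 0.2
grip_force: 0.6
```

Emit:
carry_out([
  {"fingers":1,"xyz":[0,0,0.003],"delta_rot":[0,0,0]},
  {"fingers":1,"xyz":[0,0,0.003],"delta_rot":[0,0,0]},
  {"fingers":1,"xyz":[0,0,0.003],"delta_rot":[0,0,0]},
  {"fingers":1,"xyz":[0,0,0],"delta_rot":[0,0,0]},
])

```text
clock: 6.7
ee_pos: [543.7, -73.7, 88.7]
orientation: [0.998, -0.059, -0.001, -0.0]
contact_force: [-5.5, 0.8, 10.9]
opening: 0.2
grip_force: 5.1
```

The force rises at 50 mm depth, so the tile is at its stop. I'll withdraw.

Emit:
carry_out([
  {"fingers":1,"xyz":[0,0,-0.01],"delta_rot":[0,0,0]},
  {"fingers":1,"xyz":[0,0,-0.02],"delta_rot":[0,0,0]},
  {"fingers":1,"xyz":[0,0,-0.03],"delta_rot":[0,0,0]},
  {"fingers":1,"xyz":[0,0,-0.04],"delta_rot":[0,0,0]},
  {"fingers":1,"xyz":[0,0,-0.04],"delta_rot":[0,0,0]},
  {"fingers":1,"xyz":[-0.04,0,-0.02],"delta_rot":[0,0,0]},
  {"fingers":1,"xyz":[-0.04,0,0],"delta_rot":[0,0,0]},
  {"fingers":1,"xyz":[-0.04,0,0],"delta_rot":[0,0,0]},
  {"fingers":1,"xyz":[0,0,0],"delta_rot":[0,0,0]},
  {"fingers":1,"xyz":[0,0,0],"delta_rot":[0,0,0]},
])

```text
clock: 7.95
ee_pos: [426.6, -59.9, 248.4]
orientation: [0.998, -0.059, 0.001, 0.0]
contact_force: [0.5, -0.6, 0.2]
opening: 0.5
grip_force: 0.0
```

Run:
```python
from station import manip
import cv2
print(manip.get_obs()["contact_force"])
cv2.imwrite("pics/end.png",manip.snapshot("side")["color"][...,::-1])
```

```text
[ 0.54299539 -0.57808101  0.18675334]
```

View pics/end.png

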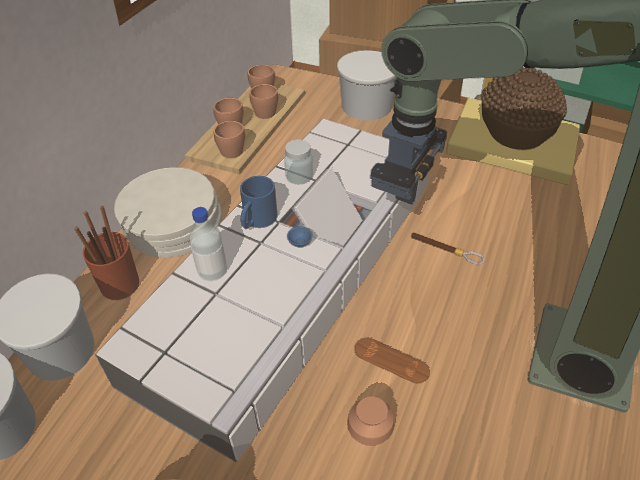

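Tile 3 stands steeply open around (330,205), all the objects are where they were, and the arm is clear of everything. I'm handing the job in.

```bash
python3 -c "
from station import manip
print(manip.finish_job())"
```

```text
the job is handed in; nothing more can be done
None
```

The rocking tile is in place 3: I pushed it fully open to its stop and left it open with the arm clear, none of the pots, bottles or tools looks moved in the final picture, and the job is handed in (no verdict was returned).

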